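# Pack up the meter case

### The arm

A 6-joint arm with a two-finger parallel gripper is mounted at the origin on the work surface. World frame = base frame: x ahead of the robot, y to its left, z up, the work surface at z = 0. Lengths are in m, angles in rad, forces in N, time in s.
With the tool pointing down it reaches from about 0.35 to 0.85 m from the base axis. Payload 8.1 kg.
Tool frame: the origin (TCP) lies between the finger pads; the fingertips stand 11 mm ahead of it and the grasp point (between the pads) lies 8 mm behind it; y points along the fingers, x is the direction in which the jaws open and shut, and the axes are right-handed (so a half turn about y gives the same grasp; the last joint's range is limited). The gripper opens to 93 mm and grips with 3 to 60 N. Pads are 15 mm wide; open, the fingers measure 128 mm over their backs; the gripper's body (75 mm by 188 mm) begins 65 mm behind the grasp point.
Start: joints at [-1.262, 0.13, 1.488, -0, 1.523, -0.085], TCP at [0.23, -0.554, 0.23] pointing down, gripper open.
Joint ranges: [-2.96, 2.96], [-0.89, 2.26], [0.02, 2.5], [-1.34, 4.48], [0, 2.73], [-2.66, 2.66]. Speed limits (rad/s): [2.39, 2.39, 2.79, 3.14, 3.14, 3.14].

### API

Orientations are given as a rotation vector (axis times angle).
In Python, from plant import readout, optics, robot gives the robot as it stands.
- The arm moves only by the shell command python3 -m creep 'ROWS' [FORCE]. ROWS is JSON, a list that holds one entry, the list of rows, each a list of 7 numbers: the closure, from 0 (fully open) to 1 (shut), then the shift along the tool's x, y, z in cm, then the turn, a rotation vector about the tool's x, y, z in degrees. In form: [[[grip, x, y, z, wx, wy, wz], ...]]. A call has exactly 8 rows; each row shifts and turns the pose as measured when the row begins, along the tool's axes as they then stand; what a row does not reach is not made up. A row lasts 1/10 s, in which the tool goes at most 50 mm and 8.59 degrees, less where a joint would pass 70% of its speed; a pose out of reach is approached as far as the arm can. A call is refused whole if a number of a shift passes 5 or a number of a turn 8.59, either way. A call with a gripper value outside its range is refused whole. The fingers move at their own pace and stop on an object; FORCE is the grip in N (left out, the last holds). Time passes only in rows, so rows that do not move let the fingers close, or fill a call up. It gives the time, the measured TCP pose, the force and the opening at its end, in the units of the state.
- readout.read_state(): the state, without advancing time (a new reading comes with each control period).
- optics.read_camera(name): name is "scene" or "top"; returns a dict with "frame" (400x640x3 uint8, red, green, blue), "depth" (400x640 float32, m along the optical axis (not along the pixel's ray), 0 where there is no reading), "intrinsics" (3x3 intrinsics, pixels), "R" (3x3) and "t" (3): a world point X has camera coordinates R X + t. Camera axes: x right, y down, z forward; pixel columns grow to the right and rows downward; lengths in m; the calibration is good to about 2 mm. A picture is of the moment at which its call begins.
- robot.close_job(): hands the job in, once; it reports no verdict.
The state is a dict: "t": time; "q": joint angles; "dq": joint speeds; "joint_torque": joint torques, N m; "tool_pos": TCP position; "orientation": TCP orientation; "force": force on the tool from outside, world axes, zero at the start; "wrist_torque": the same for the moment, N m; "opening": finger opening in m.
Only numpy, scipy, OpenCV 4.12 (cv2) and the standard library are available. Lean on these libraries where they do the work, as an engineer would, in place of code of your own. Each camera call takes 0.05 s, during which the arm holds its last target. There are 200 camera calls.

### The job

The portable meter's carrying case stands open on the lab bench. With the fingertips push the upright padded inner flap all the way down over the buffer bottles, then swing the case's lid right over and press it fully shut, without slamming it. Only push with the fingers, pinch or pick up nothing, and leave the kit in the case and the glassware and tip box around it where they are.

Things in the scene. Friction and masses are not known exactly. Their poses are not given: they have to be found in the camera images.
- case: open dark grey carrying case, fixed; base 210 (x) by 320 (y) mm, rim 85 mm up. Origin: centre of its underside; z up, +x to the lid's hinge (back), -x to the front (handle 30 mm out, 42 mm up, and two undone latches). Divider wall at y = -20 mm: on its +y side foam with the meter (nothing above 70 mm), on its -y side the buffer bottles' compartment, which the flap covers
- lid (a joint): lid angle about its hinge (rad): 0 fully shut, 1.57 upright, more when leaning back away from the case, stop at 2.1; starts at 1.7 to 2.0. Stiff friction hinge: the lid stays wherever it is left; 0.5 to 5 N square to it near its front edge turns it (least when its weight helps). Shut, it seats on a seal that gives under 2 mm
- lid_hinge (a point): middle of the lid's hinge line, at (105, 0, 85) mm in the case's frame; the line runs along the case's y. The lid is a foam-lined shell 210 by 320 mm, 37 mm deep, its outside face flat but for two 2 mm ribs 125 mm either side of the middle; shut, that face is the level top of the case, 122 mm above the bench
- lid_edge (a point): middle of the lid's free front edge, on its outside face: 210 mm from the hinge line along the lid, and 37 mm outwards. At angle t the lid runs from the hinge in the case's direction (-cos t, 0, sin t) and its outside face looks to (sin t, 0, cos t)
- flap (a joint): inner flap's angle about its hinge (rad): 0 fully down, level over the bottles, 1.57 upright, more when leaning towards the meter, stop at 1.85; starts at 1.35 to 1.75. Stiff hinge: it stays wherever it is left; 0.5 to 2 N near its free edge turns it. Its foam pad gives 1 to 2 mm when it is pressed home. While it stands the lid cannot shut
- flap_hinge (a point): middle of the flap's hinge line, at (0, -22, 73) mm in the case's frame, on top of the divider; the line runs along the case's x. The flap is a light grey plate 188 mm wide (along the case's x), 128 mm long, 6 mm thick, with a 5 mm foam pad beneath; down, its top lies 79 mm above the bench, 6 mm below the rim
- flap_edge (a point): middle of the flap's free edge, on the face that is on top when it is down: 128 mm from the hinge line and 6 mm off the hinge plane. At angle t the flap runs from the hinge in the case's direction (0, -cos t, sin t) and this face looks to (0, sin t, cos t): with the flap upright, the meter's side
- meter: hand-held meter, 74 by 146 by 30 mm, lying in a recess of the foam on the +y side of the case, its top 64 mm above the bench; origin at the centre of its underside; leave it
- buffer1: white plastic buffer bottle, 33 mm across, 46 mm tall, standing in a foam hole in the case's compartment, below the closed flap; origin at the centre of its underside; leave it
- buffer2: white plastic buffer bottle, 33 mm across, 46 mm tall, standing in a foam hole in the case's compartment, below the closed flap; origin at the centre of its underside; leave it
- buffer3: white plastic buffer bottle, 33 mm across, 46 mm tall, standing in a foam hole in the case's compartment, below the closed flap; origin at the centre of its underside; leave it
- flask1: empty conical glass flask, 72 mm across the foot, 110 mm tall, standing on the bench in front of the case; origin at the centre of its underside; leave it
- flask2: a second flask like flask1
- amber: brown glass jar with a black cap, 60 mm across, 115 mm tall, standing on the bench in front of the case; origin at the centre of its underside; leave it
- tipbox: blue pipette-tip box, 82 by 120 mm, 53 mm tall, on the bench behind the case, partly under the leaning lid; origin at the centre of its underside; leave it

How it is judged:
By the outcome, as a careful person would: the job done as asked, in the order asked, and still so for the second after the job is handed in, with the robot touching nothing.
It also fails if it takes over 61 s, if anything falls off the work surface, if the arm or the gripper's body presses on something with over 40 N, if the wrist force passes 120 N, or if a joint passes its speed limit or range.

## Working session

There is one attempt and no reset: what is moved stays moved. The work goes in short steps, Python scripts to look and compute and a shell command to move; the robot and the scene stay as the last step left them, time stands still between calls to the robot, and variables do not carry over. Pictures are saved under pics/ and viewed, about 8 in all and at most 12, crops included, and the job is handed in when it is done.

```bash
mkdir -p pics; ls; cat > h.py <<'E'
import numpy as np,cv2
from plant import readout,optics,robot
def cam(n,save=None):
    c=optics.read_camera(n)
    if save: cv2.imwrite('pics/'+save,c['frame'][:,:,::-1])
    return c
def cloud(c):
    K=c['intrinsics'];v,u=np.mgrid[:400,:640];d=c['depth']
    P=np.stack([(u-K[0,2])/K[0,0]*d,(v-K[1,2])/K[1,1]*d,d],-1)
    W=(P-c['t'])@c['R']; W[d==0]=np.nan; return W
E
python3 - <<'E'
from h import *
for n in('scene','top'):
    c=cam(n,n+'1.png'); np.savez(''+n+'1.npz',**c); print(n,c['R'],c['t'])
s=readout.read_state();print(s)
E
```

```text
pics
scene [[-0.24631343  0.96905245 -0.01634134]
 [ 0.80583352  0.19540041 -0.55897319]
 [-0.53848124 -0.150851   -0.82902469]] [ 0.14854185 -0.42539791  1.32868788]
top [[ 0.02361219 -0.99970711  0.00530727]
 [-0.98518873 -0.02417052 -0.16976146]
 [ 0.16984002 -0.00122022 -0.98547089]] [-0.01091716  0.56553825  0.9992436 ]
{'t': 0.1, 'q': array([-1.26240384e+00,  1.31088431e-01,  1.48915938e+00, -2.33201654e-06,
        1.52298884e+00, -8.53949246e-02]), 'dq': array([-0.00155749, -0.00120084, -0.00254477,  0.00088426, -0.00197343,
       -0.00085616]), 'joint_torque': array([ 1.76616566e-03, -5.61342108e+01, -4.93094766e+01,  7.70486402e-02,
        2.91383924e-02, -2.87596038e-05]), 'tool_pos': array([ 0.23008738, -0.55360196,  0.2286967 ]), 'orientation': array([-1.36909755,  0.91534631, -0.91322814]), 'force': array([-0.70218635,  0.34360393, -0.41928263]), 'wrist_torque': array([0.02812891, 0.00328122, 0.04113284]), 'opening': 0.09281553330600935}
```

View pics/scene1.png

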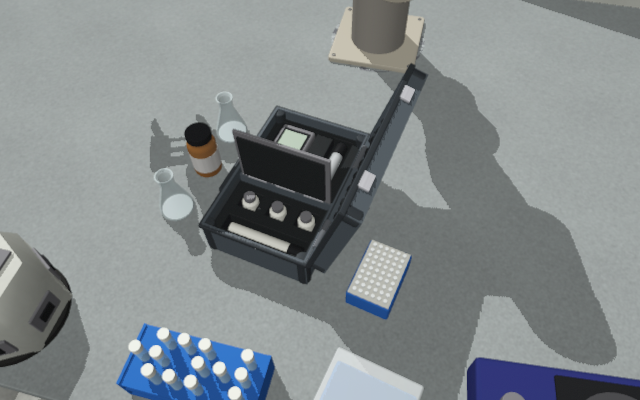

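View pics/top1.png

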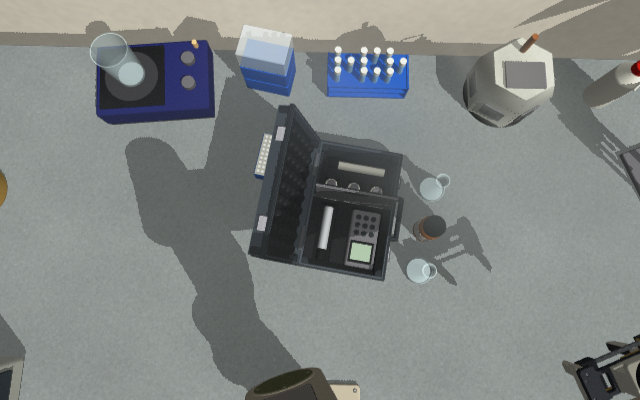

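```bash
cat >> h.py <<'E'
def ray(c,u,v,z):
    K=c['intrinsics'];d=c['R'].T@np.array([(u-K[0,2])/K[0,0],(v-K[1,2])/K[1,1],1]);o=-c['R'].T@c['t']
    return o+d*(z-o[2])/d[2]
E
python3 - <<'E'
from h import *
T=dict(np.load('top1.npz'));S=dict(np.load('scene1.npz'))
print(T['intrinsics'],S['intrinsics'])
for u,v in((384,279),(402,153)):print('top',ray(T,u,v,.085))
for u,v in((277,108),(203,224),(305,277)):print('scene',ray(S,u,v,.085))
ST=cv2.resize(T['frame'][90:300,230:460,::-1],None,fx=3.4,fy=2.8,interpolation=cv2.INTER_CUBIC)
SS=cv2.resize(S['frame'][50:300,140:440,::-1],None,fx=2.6,fy=2.3,interpolation=cv2.INTER_CUBIC)
cv2.imwrite('pics/ct.png',ST);cv2.imwrite('pics/cs.png',SS)
W=cloud(T);
P=W[90:300,230:420].reshape(-1,3);P=P[np.isfinite(P[:,0])]
for lo,hi in((.081,.089),(.15,.2),(.2,.25),(.25,.35)):
    q=P[(P[:,2]>lo)&(P[:,2]<hi)];print(lo,len(q),cv2.minAreaRect(q[:,:2].astype('f4')) if len(q) else 0)
E
```

```text
[[400.93690395   0.         318.43849646]
 [  0.         400.93690395 201.29083925]
 [  0.           0.           1.        ]] [[504.12019881   0.         320.2476487 ]
 [  0.         504.12019881 200.79941345]
 [  0.           0.           1.        ]]
top [ 0.37082911 -0.16178817  0.085     ]
top [ 0.69083241 -0.20952225  0.085     ]
scene [ 0.37733781 -0.15136199  0.085     ]
scene [ 0.68717789 -0.19750731  0.085     ]
scene [0.74473978 0.0107413  0.085     ]
0.081 2000 ((0.5456331968307495, -0.07015067338943481), (0.23605020344257355, 0.328197181224823), 81.1944808959961)
0.15 1547 ((0.5843472480773926, 0.02322712540626526), (0.26450204849243164, 0.30488473176956177), 30.447052001953125)
0.2 1437 ((0.5349921584129333, 0.028487324714660645), (0.29293304681777954, 0.2856810986995697), 49.9672737121582)
0.25 2959 ((0.5706039667129517, 0.09600584208965302), (0.04548574611544609, 0.326339989900589), 81.20833587646484)
```

View pics/ct.png

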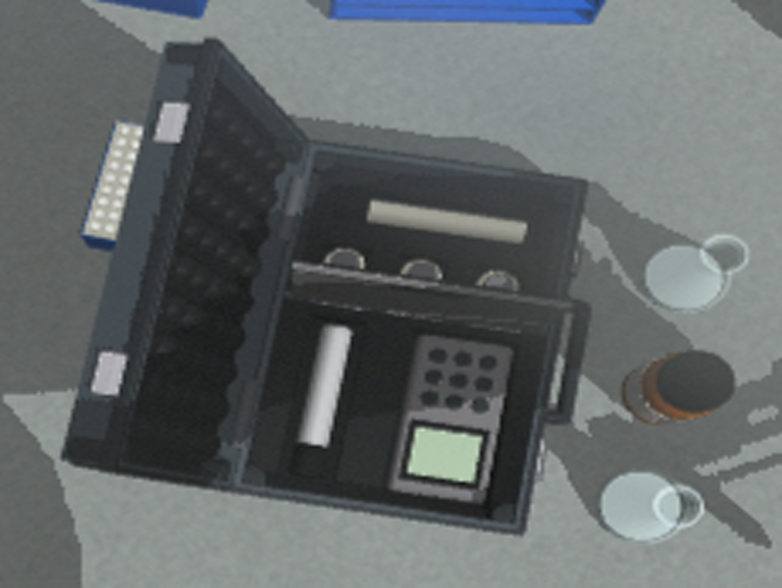

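View pics/cs.png

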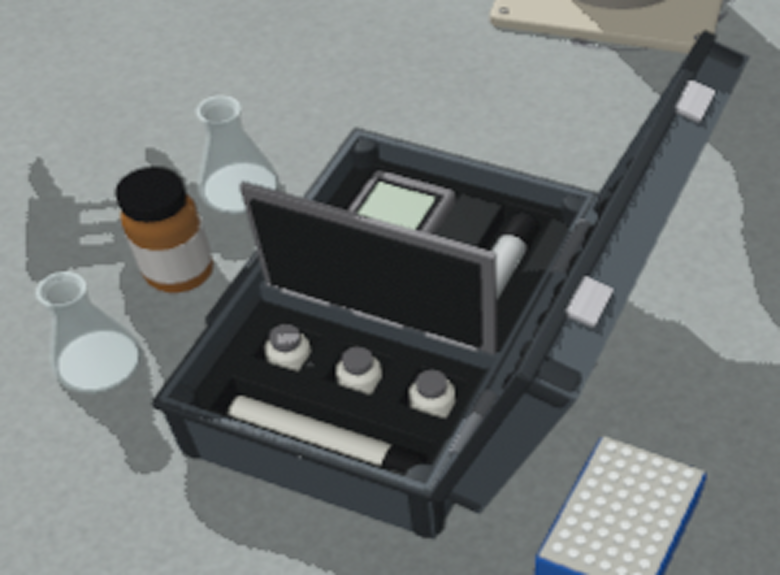

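```bash
cat > fit.py <<'E'
from h import *
from scipy.optimize import least_squares
T=dict(np.load('top1.npz'));S=dict(np.load('scene1.npz'))
loc=np.array([[-.105,.16],[-.105,-.16],[.105,-.16],[.105,.16]])
def o(c,L):return np.array([ray(c,u,v,.085)[:2] for u,v in L])
A=o(T,[(384.1,280.4),(402.6,154.6),(321.8,140.7),(300.6,265)])
B=o(S,[(277.7,106.5),(201.5,225.2),(304.6,263),(366.9,134.8)])
print(A.round(3).tolist(),B.round(3).tolist())
def f(p,A):
    c,s=np.cos(p[2]),np.sin(p[2]);return (loc@np.array([[c,s],[-s,c]])+p[:2]-A)
for Q in([A],[B],[A,B]):
    r=least_squares(lambda p:np.concatenate([f(p,q).ravel() for q in Q]),[.55,-.07,1.42],loss='soft_l1',f_scale=.003)
    print(r.x,[(f(r.x,q)*1000).round(0).tolist() for q in Q])
np.save('case.npy',r.x)
E
python3 fit.py
cat >> h.py <<'E'
def tocase(W,p):
    c,s=np.cos(p[2]),np.sin(p[2]);Q=W.copy();Q[...,:2]=(W[...,:2]-p[:2])@np.array([[c,-s],[s,c]]);return Q
def angles(n,c,p):
    Q=tocase(cloud(c).reshape(-1,3),p);Q=Q[np.isfinite(Q[:,0])]
    L=Q[(abs(Q[:,1])<.15)&(Q[:,0]>.06)&(Q[:,0]<.32)&(Q[:,2]>.13)]
    h=L-[.105,0,.085]
    ra=np.hypot(h[:,0],h[:,2]);e=h[ra>.195]
    print(n,'lid pts',len(L),'edge',np.percentile(e[:,0],[2,50,98]).round(3),np.percentile(e[:,2],[2,50,98]).round(3),'maxr',np.percentile(ra,99))
    F=Q[(abs(Q[:,0])<.085)&(abs(Q[:,1]+.022)<.07)&(Q[:,2]>.095)&(Q[:,2]<.22)]
    if len(F)>20: print(n,'flap',len(F),np.polyfit(F[:,2],F[:,1],1),F[:,2].max(), np.percentile(F[:,0],[1,99]),F[F[:,2]>F[:,2].max()-.004].mean(0))
E
python3 - <<'E'
from h import *
p=np.load('case.npy')
for n in('top','scene'):angles(n,dict(np.load(n+'1.npz')),p)
E
```

```text
[[0.367, -0.162], [0.687, -0.211], [0.719, -0.002], [0.4, 0.043]] [[0.373, -0.151], [0.69, -0.199], [0.719, 0.003], [0.407, 0.05]]
[ 0.54311869 -0.08310081  1.42236444] [[[2.0, -1.0], [-1.0, 0.0], [-2.0, -1.0], [1.0, 2.0]]]
[ 0.54739605 -0.07421697  1.41786092] [[[1.0, -2.0], [-1.0, -3.0], [2.0, 2.0], [-2.0, 4.0]]]
[ 0.54519706 -0.07936041  1.42141463] [[[4.0, 3.0], [1.0, 4.0], [0.0, 3.0], [3.0, 6.0]], [[-1.0, -8.0], [-2.0, -8.0], [-0.0, -2.0], [-5.0, -2.0]]]
top lid pts 5327 edge [0.059 0.075 0.094] [0.19  0.197 0.206] maxr 0.21622060530802187
top flap 924 [-0.04526917 -0.00943329] 0.20574517240197332 [-0.0830483   0.08324826] [-0.00642475 -0.01803685  0.20270903]
scene lid pts 4345 edge [0.064 0.081 0.097] [0.191 0.197 0.205] maxr 0.21782187869553712
scene flap 3306 [ 0.04209863 -0.03210098] 0.20422138650490465 [-0.08037607  0.0835112 ] [ 0.00482302 -0.0199532   0.20128269]
```

```bash
cat >> h.py <<'E'
from scipy.spatial.transform import Rotation as Ro
def where(target=None):
    """case-frame tip pose; shift in cm along tool axes to a case-frame TIP target; turn to tool y down, tool x || case +-y"""
    p=np.load('case.npy');s=readout.read_state();R=Ro.from_rotvec(s['orientation']).as_matrix()
    C=Ro.from_euler('z',p[2]).as_matrix();o=np.array([p[0],p[1],0])
    tip=s['tool_pos']+.011*R[:,1]
    print('t %.2f tip(case,mm)'%s['t'],(C.T@(tip-o)*1000).round(1),'F(case)',(C.T@s['force']).round(1),'open',round(s['opening'],3),'q',s['q'].round(2))
    print('tool axes in case (cols)\n',(C.T@R).round(2))
    for sg in(1,-1):
        x=C[:,1]*sg;y=np.array([0,0,-1.]);D=np.stack([x,y,np.cross(x,y)],1)
        print('turn',sg,np.degrees(Ro.from_matrix(R.T@D).as_rotvec()).round(1))
    if target is not None: print('shift cm',(R.T@(o+C@(np.array(target)/1000)-tip)*100).round(2))
E
python3 -c "
from h import *
where([-20,50,260])"
```

```text
t 0.10 tip(case,mm) [-515.8  241.   217.7] F(case) [ 0.2  0.7 -0.4] open 0.093 q [-1.26  0.13  1.49 -0.    1.52 -0.09]
tool axes in case (cols)
 [[-0.86  0.    0.52]
 [-0.52  0.   -0.86]
 [-0.   -1.    0.  ]]
turn 1 [ 1.000e-01  1.211e+02 -1.000e-01]
turn -1 [ -0.1 -58.9  -0.1]
shift cm [-32.58  -4.17  41.98]
```

```bash
python3 -m creep '[[[1,0,-0.5,0,0,-7.4,0],[1,0,-0.5,0,0,-7.4,0],[1,0,-0.5,0,0,-7.4,0],[1,0,-0.5,0,0,-7.4,0],[1,0,-0.5,0,0,-7.4,0],[1,0,-0.5,0,0,-7.4,0],[1,0,-0.5,0,0,-7.4,0],[1,0,-0.5,0,0,-7.4,0]]]' 10; python3 -c "
from h import *
where([-20,50,260])"
```

```text
t: 0.9
tool_pos: [0.2292, -0.5507, 0.2637]
orientation: [-1.557, 0.086, -0.079]
force: [0.1, 0.1, 0.9]
opening: 0.0333
t 0.90 tip(case,mm) [-513.   242.4  252.7] F(case) [ 0.2 -0.1  0.9] open 0.033 q [-1.26  0.12  1.44 -0.    1.6  -1.16]
tool axes in case (cols)
 [[ 0.04  0.01  1.  ]
 [-1.    0.01  0.04]
 [-0.01 -1.    0.01]]
turn 1 [  -0.5 -177.5    1. ]
turn -1 [-0.7  2.5 -0.3]
shift cm [21.4  -0.27 48.41]
```

```bash
python3 -m creep '[[[1,1.9,0,4.3,0,0,0],[1,1.9,0,4.3,0,0,0],[1,1.9,0,4.3,0,0,0],[1,1.9,0,4.3,0,0,0],[1,1.9,0,4.3,0,0,0],[1,1.9,0,4.3,0,0,0],[1,1.9,0,4.3,0,0,0],[1,1.9,0,4.3,0,0,0]]]'; python3 -c "
from h import *
where([-20,40,185])"
```

```text
t: 1.7
tool_pos: [0.4163, -0.2157, 0.2627]
orientation: [-1.553, 0.092, -0.078]
force: [0.6, -0.7, 1.1]
opening: 0.0003
t 1.70 tip(case,mm) [-153.8  107.3  251.7] F(case) [-0.6 -0.7  1.1] open 0.0 q [-0.6  -0.23  1.77  0.01  1.61 -0.49]
tool axes in case (cols)
 [[ 0.04  0.02  1.  ]
 [-1.    0.01  0.04]
 [-0.01 -1.    0.02]]
turn 1 [  -0.9 -177.7    1.4]
turn -1 [-0.9  2.3 -0.6]
shift cm [ 7.33  6.81 12.99]
```

```bash
python3 -m creep '[[[1,1.6,0,3,0,2,0],[1,1.6,0,3,0,0,0],[1,1.6,0,3,0,0,0],[1,1.6,0,3,0,0,0],[1,1,0,1.2,0,0,0],[1,0,2.5,0,0,0,0],[1,0,2.5,0,0,0,0],[1,0,2,0,0,0,0]]]'; python3 -c "
from h import *
where([-20,40,185])"
```

```text
t: 2.5
tool_pos: [0.5129, -0.0823, 0.1936]
orientation: [-1.552, 0.11, -0.102]
force: [-0.3, 0.1, -0.4]
opening: 0.0003
t 2.50 tip(case,mm) [ -7.6  31.6 182.6] F(case) [ 0.1  0.3 -0.4] open 0.0 q [-0.27 -0.06  1.75  0.01  1.46 -0.13]
tool axes in case (cols)
 [[ 0.01  0.02  1.  ]
 [-1.    0.01  0.01]
 [-0.01 -1.    0.02]]
turn 1 [  -0.6 -179.2    1.4]
turn -1 [-0.9  0.8 -0.4]
shift cm [-0.86 -0.25 -1.23]
```

```bash
python3 -m creep '[[[1,1.5,0,-0.2,0,0,0],[1,1.5,0,0,0,0,0],[1,0.95,0.05,0,0,0,0],[1,0.95,0.05,0,0,0,0],[1,0.95,0.1,0,0,0,0],[1,0.95,0.2,0,0,0,0],[1,0.9,0.3,0,0,0,0],[1,0.9,0.35,0,0,0,0]]]'; python3 -c "
from h import *
where([-10,-78,155])"
```

```text
t: 3.3
tool_pos: [0.5973, -0.0982, 0.1752]
orientation: [-1.551, 0.12, -0.094]
force: [-1.3, 1.0, 0.3]
opening: 0.0004
t 3.30 tip(case,mm) [-10.8 -54.1 164.2] F(case) [0.8 1.4 0.3] open 0.0 q [-0.26  0.19  1.52  0.01  1.45 -0.12]
tool axes in case (cols)
 [[ 0.01  0.02  1.  ]
 [-1.    0.02  0.01]
 [-0.02 -1.    0.02]]
turn 1 [  -1.6 -179.3    1.4]
turn -1 [-0.9  0.7 -1. ]
shift cm [2.41 0.88 0.03]
```

```bash
python3 -m creep '[[[1,0.9,0.3,0,0,0,0],[1,0.8,0.4,0,0,0,0],[1,0.7,0.5,0,0,0,0],[1,0.7,0.8,0,0,0,0],[1,0.6,0.8,0,0,0,0],[1,0.6,0.9,0,0,0,0],[1,0.5,0.9,0,0,0,0],[1,0.4,1.0,0,0,0,0]]]'; python3 -c "
from h import *
where([-10,-115,79])"
```

```text
t: 4.1
tool_pos: [0.6537, -0.1053, 0.114]
orientation: [-1.552, 0.118, -0.096]
force: [-1.5, -0.2, 1.0]
opening: 0.0008
t 4.10 tip(case,mm) [  -9.4 -111.   103. ] F(case) [-0.5  1.5  1. ] open 0.001 q [-0.24  0.39  1.4   0.01  1.37 -0.11]
tool axes in case (cols)
 [[ 0.01  0.01  1.  ]
 [-1.    0.02  0.01]
 [-0.02 -1.    0.01]]
turn 1 [  -1.4 -179.3    1.3]
turn -1 [-0.8  0.7 -0.9]
shift cm [ 0.44  2.39 -0.1 ]
```

```bash
python3 -m creep '[[[1,0.2,0.6,0,0,0,0],[1,0.1,0.6,0,0,0,0],[1,0,0.5,0,0,0,0],[1,0,0.3,0,0,0,0],[1,0,0.2,0,0,0,0],[1,0,0.2,0,0,0,0],[1,0,0.2,0,0,0,0],[1,0,0,0,0,0,0]]]'; python3 -c "
from h import *
where([-10,-115,79])"
```

```text
t: 4.9
tool_pos: [0.6563, -0.105, 0.0911]
orientation: [-1.552, 0.118, -0.096]
force: [0.2, -0.2, 0.0]
opening: 0.0007
t 4.90 tip(case,mm) [  -8.7 -113.5   80.1] F(case) [-0.2 -0.2  0. ] open 0.001 q [-0.24  0.41  1.41  0.01  1.33 -0.11]
tool axes in case (cols)
 [[ 0.01  0.01  1.  ]
 [-1.    0.02  0.01]
 [-0.02 -1.    0.01]]
turn 1 [  -1.4 -179.2    1.3]
turn -1 [-0.8  0.8 -0.9]
shift cm [ 0.15  0.11 -0.13]
```

```bash
python3 -m creep '[[[1,0,0.15,0,0,0,0],[1,0,0.15,0,0,0,0],[1,0,0.15,0,0,0,0],[1,0,0.15,0,0,0,0],[1,0,0.15,0,0,0,0],[1,0,0.15,0,0,0,0],[1,0,0.15,0,0,0,0],[1,0,0.15,0,0,0,0]]]'; python3 -c "
from h import *
where([-10,-115,79])"
```

```text
t: 5.7
tool_pos: [0.6567, -0.1051, 0.0902]
orientation: [-1.554, 0.115, -0.098]
force: [-6.9, 1.0, 11.4]
opening: 0.0008
t 5.70 tip(case,mm) [  -8.7 -114.    79.2] F(case) [-0.1  7.  11.4] open 0.001 q [-0.24  0.41  1.41  0.01  1.33 -0.11]
tool axes in case (cols)
 [[ 0.01  0.01  1.  ]
 [-1.    0.01  0.01]
 [-0.01 -1.    0.01]]
turn 1 [  -1.1 -179.2    1.2]
turn -1 [-0.8  0.8 -0.7]
shift cm [ 0.1   0.01 -0.13]
```

```bash
python3 -m creep '[[[1,0,0.3,0,0,0,0],[1,0,0.3,0,0,0,0],[1,0,0.3,0,0,0,0],[1,0,0.3,0,0,0,0],[1,0,0.3,0,0,0,0],[1,0,0.3,0,0,0,0],[1,0,0.3,0,0,0,0],[1,0,0.3,0,0,0,0]]]'; python3 -c "
from h import *
where([-10,-115,79])"; python3 -m creep '[[[1,0,-0.5,0,0,0,0],[1,0,-2,0,0,0,0],[1,0,-4,0,0,0,0],[1,0,-4,0,0,0,0],[1,0,-4,0,0,0,0],[1,0,-4,0,0,0,0],[1,0,-4,0,0,0,0],[1,0,-4,0,0,0,0]]]'; python3 - <<'E'
from h import *
p=np.load('case.npy')
c=cam('top','top2.png');np.savez('top2.npz',**c);c2=cam('scene','scene2.png');np.savez('scene2.npz',**c2)
for n,k in(('top',c),('scene',c2)):
    angles(n,k,p)
    Q=tocase(cloud(k).reshape(-1,3),p)
    for y in(-.04,-.07,-.1,-.13):
        m=(abs(Q[:,0])<.07)&(abs(Q[:,1]-y)<.008);print(n,y,np.percentile(Q[m,2],[10,50,90]).round(4))
where([280,0,310])
E
```

```text
t: 6.5
tool_pos: [0.6568, -0.1051, 0.09]
orientation: [-1.556, 0.111, -0.099]
force: [-11.7, 2.1, 21.5]
opening: 0.0004
t 6.50 tip(case,mm) [  -8.7 -114.1   79. ] F(case) [ 0.4 11.9 21.5] open 0.0 q [-0.24  0.41  1.42  0.01  1.32 -0.11]
tool axes in case (cols)
 [[ 0.02  0.01  1.  ]
 [-1.    0.01  0.01]
 [-0.01 -1.    0.01]]
turn 1 [  -0.8 -179.1    1. ]
turn -1 [-0.7  0.9 -0.5]
shift cm [ 0.09 -0.   -0.13]
t: 7.3
tool_pos: [0.6547, -0.1072, 0.3528]
orientation: [-1.552, 0.125, -0.086]
force: [0.1, 0.2, -0.6]
opening: 0.0004
top lid pts 5698 edge [-0.045  0.072  0.093] [0.19  0.199 0.643] maxr 0.644345516379479
top -0.04 [0.4701 0.7373 0.7528]
top -0.07 [0.4852 0.7171 0.7577]
top -0.1 [0.451  0.6295 0.7535]
top -0.13 [0.0768 0.0796 0.4505]
scene lid pts 3718 edge [0.064 0.081 0.097] [0.191 0.197 0.205] maxr 0.21803504799162296
scene -0.04 [0.0775 0.4385 0.4788]
scene -0.07 [0.0773 0.0794 0.4738]
scene -0.1 [0.0776 0.3673 0.5177]
scene -0.13 [0.0788 0.4754 0.532 ]
t 7.40 tip(case,mm) [ -11.4 -114.6  348.8] F(case) [ 0.1 -1.2  1.1] open 0.0 q [-0.25  0.32  1.04  0.01  1.8  -0.11]
tool axes in case (cols)
 [[ 0.02  0.01  1.  ]
 [-1.    0.01  0.02]
 [-0.01 -1.    0.01]]
turn 1 [  -1.2 -179.1    1.1]
turn -1 [-0.7  0.9 -0.8]
shift cm [-10.96   4.4   29.26]
```

View pics/scene2.png

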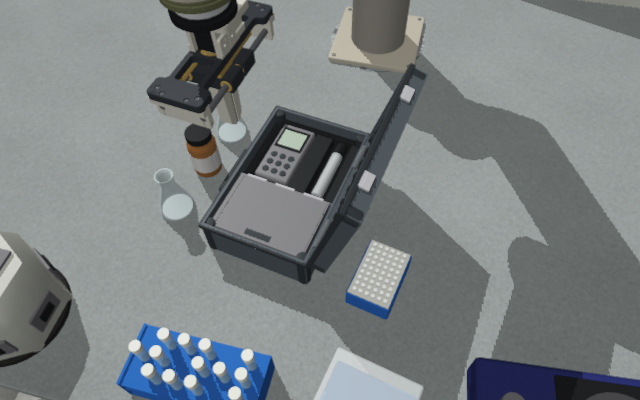

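```bash
python3 -m creep '[[[1,-1.6,0,3.5,0,0,0],[1,-1.6,0,3.5,0,0,0],[1,-1.6,0,3.5,0,0,0],[1,-1.6,0,3.5,0,0,0],[1,-1.6,0,3.5,0,0,0],[1,-1.6,0,3.5,0,0,0],[1,-1.6,0,3.5,0,0,0],[1,-0.8,0,3,0,0,0]]]'; python3 -c "
from h import *
where([245,0,235])"
```

```text
t: 8.2
tool_pos: [0.5736, 0.1858, 0.3598]
orientation: [-1.555, 0.122, -0.101]
force: [-0.2, 0.1, -0.5]
opening: 0.0006
t 8.20 tip(case,mm) [266.6  11.6 348.8] F(case) [ 0.1  0.2 -0.5] open 0.001 q [0.22 0.13 1.25 0.02 1.77 0.36]
tool axes in case (cols)
 [[ 0.01  0.01  1.  ]
 [-1.    0.01  0.01]
 [-0.01 -1.    0.01]]
turn 1 [  -1.3 -179.6    1. ]
turn -1 [-0.7  0.4 -0.8]
shift cm [ 1.31 11.33 -2.3 ]
```

```bash
python3 -m creep '[[[1,0.5,2,0.3,0,0,0],[1,0.5,2,0,0,0,0],[1,0.3,2,0,0,0,0],[1,0,2,0,0,0,0],[1,0,1.4,0,0,0,0],[1,0,0,-1.5,0,0,0],[1,0,0,-1.5,0,0,0],[1,0,0,-1.0,0,0,0]]]'; python3 -c "
from h import *
where([149,0,273])"
```

```text
t: 9.0
tool_pos: [0.578, 0.1536, 0.2589]
orientation: [-1.554, 0.115, -0.092]
force: [-0.3, -0.1, -0.6]
opening: 0.0007
t 9.00 tip(case,mm) [235.4   2.4 247.9] F(case) [-0.1  0.3 -0.6] open 0.001 q [0.16 0.12 1.44 0.02 1.59 0.3 ]
tool axes in case (cols)
 [[ 0.02  0.01  1.  ]
 [-1.    0.02  0.02]
 [-0.02 -1.    0.01]]
turn 1 [  -1.4 -179.     1.2]
turn -1 [-0.7  1.  -0.9]
shift cm [ 0.05 -2.63 -8.61]
```

```bash
python3 -m creep '[[[1,0,0,-1.1,0,0,0],[1,0,0,-1.1,0,0,0],[1,0,-0.2,-1.1,0,0,0],[1,0,-0.4,-1.1,0,0,0],[1,0,-0.4,-1.1,0,0,0],[1,0,-0.5,-1.1,0,0,0],[1,0,-0.5,-1.1,0,0,0],[1,0,-0.5,-1.0,0,0,0]]]'; python3 -c "
from h import *
where([99.5,0,276])"
```

```text
t: 9.8
tool_pos: [0.567, 0.0606, 0.2889]
orientation: [-1.547, 0.11, -0.098]
force: [0.6, 3.9, -1.8]
opening: 0.0008
t 9.80 tip(case,mm) [141.9  -0.6 277.9] F(case) [ 4.  -0.  -1.8] open 0.001 q [0.   0.04 1.48 0.02 1.63 0.14]
tool axes in case (cols)
 [[ 0.02  0.02  1.  ]
 [-1.    0.01  0.02]
 [-0.01 -1.    0.02]]
turn 1 [  -0.8 -179.1    1.8]
turn -1 [-1.2  0.9 -0.5]
shift cm [-0.13  0.11 -4.24]
```

```bash
python3 -m creep '[[[1,0,-0.1,-1.1,0,0,0],[1,0,0,-1.1,0,0,0],[1,0,0,-1.1,0,0,0],[1,0,0.1,-1.1,0,0,0],[1,0,0.2,-1.1,0,0,0],[1,0,0.3,-1.1,0,0,0],[1,0,0.3,-1.1,0,0,0],[1,0,0.4,-1.1,0,0,0]]]'; python3 -c "
from h import *
where([6,0,244])"
```

```text
t: 10.6
tool_pos: [0.5542, -0.0345, 0.2769]
orientation: [-1.548, 0.108, -0.1]
force: [-1.7, 2.3, 2.4]
opening: 0.0003
t 10.60 tip(case,mm) [ 45.9  -2.1 265.9] F(case) [2.  2.  2.4] open 0.0 q [-0.17 -0.    1.54  0.02  1.61 -0.03]
tool axes in case (cols)
 [[ 0.02  0.02  1.  ]
 [-1.    0.01  0.02]
 [-0.01 -1.    0.02]]
turn 1 [  -0.6 -179.1    1.8]
turn -1 [-1.1  0.9 -0.4]
shift cm [-0.26  2.11 -4.03]
```

```bash
python3 -m creep '[[[1,0,0.4,-1.0,0,0,0],[1,0,0.5,-1.0,0,0,0],[1,0,0.6,-1.0,0,0,0],[1,0,0.7,-1.0,0,0,0],[1,0,0.7,-1.0,0,0,0],[1,0,0.8,-0.95,0,0,0],[1,0,0.85,-0.9,0,0,0],[1,0,0.9,-0.8,0,0,0]]]'; python3 -c "
from h import *
where([-32,0,211])"
```

```text
t: 11.4
tool_pos: [0.5423, -0.117, 0.215]
orientation: [-1.549, 0.11, -0.1]
force: [0.6, 2.1, 1.1]
opening: 0.0009
t 11.40 tip(case,mm) [-37.4  -2.7 204. ] F(case) [ 2.1 -0.3  1.1] open 0.001 q [-0.32  0.02  1.63  0.02  1.5  -0.18]
tool axes in case (cols)
 [[ 0.02  0.02  1.  ]
 [-1.    0.01  0.02]
 [-0.01 -1.    0.02]]
turn 1 [  -0.7 -179.1    1.7]
turn -1 [-1.1  0.9 -0.4]
shift cm [-0.26 -0.69  0.56]
```

```bash
python3 -m creep '[[[1,0,0.7,-0.6,0,0,0],[1,0,0.7,-0.5,0,0,0],[1,0,0.7,-0.45,0,0,0],[1,0,0.7,-0.4,0,0,0],[1,0,0.7,-0.4,0,0,0],[1,0,0.7,-0.35,0,0,0],[1,0,0.6,-0.3,0,0,0],[1,0,0.5,-0.25,0,0,0]]]'; python3 -c "
from h import *
where([-75,0,122])"
```

```text
t: 12.2
tool_pos: [0.5372, -0.1514, 0.1557]
orientation: [-1.549, 0.11, -0.1]
force: [0.1, 1.0, 0.6]
opening: 0.0001
t 12.20 tip(case,mm) [-72.2  -2.7 144.7] F(case) [1.  0.  0.6] open 0.0 q [-0.38  0.07  1.68  0.02  1.39 -0.25]
tool axes in case (cols)
 [[ 0.02  0.02  1.  ]
 [-1.    0.01  0.01]
 [-0.01 -1.    0.02]]
turn 1 [  -0.7 -179.1    1.7]
turn -1 [-1.1  0.9 -0.5]
shift cm [-0.26  2.26 -0.32]
```

```bash
python3 -m creep '[[[1,0,0.3,-0.1,0,0,0],[1,0,0.3,-0.1,0,0,0],[1,0,0.3,0,0,0,0],[1,0,0.3,0,0,0,0],[1,0,0.25,0,0,0,0],[1,0,0.25,0,0,0,0],[1,0,0.2,0,0,0,0],[1,0,0.2,0,0,0,0]]]'; python3 -m creep '[[[1,0,0.2,0,0,0,0],[1,0,0.2,0,0,0,0],[1,0,0.2,0,0,0,0],[1,0,0.2,0,0,0,0],[1,0,0.2,0,0,0,0],[1,0,0.2,0,0,0,0],[1,0,0.2,0,0,0,0],[1,0,0.2,0,0,0,0]]]';python3 -c "
from h import *
where([-75,0,122])"
```

```text
t: 13.0
tool_pos: [0.5372, -0.1545, 0.1336]
orientation: [-1.552, 0.11, -0.102]
force: [-1.3, -1.5, 1.7]
opening: 0.0006
t: 13.8
tool_pos: [0.5373, -0.1546, 0.1332]
orientation: [-1.554, 0.107, -0.102]
force: [-9.4, 1.5, 16.6]
opening: -0.0001
t 13.80 tip(case,mm) [-75.4  -3.3 122.2] F(case) [ 0.1  9.6 16.6] open -0.0 q [-0.38  0.09  1.71  0.01  1.35 -0.25]
tool axes in case (cols)
 [[ 0.02  0.01  1.  ]
 [-1.    0.    0.02]
 [-0.   -1.    0.01]]
turn 1 [  -0.4 -179.1    1.3]
turn -1 [-0.8  0.9 -0.3]
shift cm [-0.33  0.02  0.04]
```

```bash
python3 -m creep '[[[1,0,0.35,0,0,0,0],[1,0,0.35,0,0,0,0],[1,0,0.35,0,0,0,0],[1,0,0.35,0,0,0,0],[1,0,0.35,0,0,0,0],[1,0,0.35,0,0,0,0],[1,0,0.35,0,0,0,0],[1,0,0.35,0,0,0,0]]]';python3 -c "
from h import *
where([-75,0,122])"; python3 -m creep '[[[1,0,-0.3,0,0,0,0],[1,0,-1,0,0,0,0],[1,0,-3,0,0,0,0],[1,0,-4,0,0,0,0],[1,0,-4,0,0,0,0],[1,0,-4,0,0,0,0],[1,0,-4,0,0,0,0],[1,0,-4,0,0,0,0]]]'
python3 - <<'E'
from h import *
p=np.load('case.npy')
for n in('top','scene'):
    k=cam(n,n+'3.png');np.savez(n+'3.npz',**k)
    Q=tocase(cloud(k).reshape(-1,3),p)
    for x in(-.08,-.05,0,.05,.09):
        m=(abs(Q[:,0]-x)<.01)&(abs(Q[:,1])<.11)&(Q[:,2]<.2);print(n,x,m.sum(),np.percentile(Q[m,2],[10,50,90]).round(4))
E
```

```text
t: 14.6
tool_pos: [0.5373, -0.1546, 0.1331]
orientation: [-1.558, 0.103, -0.103]
force: [-14.5, 4.3, 27.6]
opening: 0.0005
t 14.60 tip(case,mm) [-75.5  -3.4 122.1] F(case) [ 2.1 15.  27.6] open 0.0 q [-0.38  0.09  1.71  0.01  1.34 -0.25]
tool axes in case (cols)
 [[ 0.02  0.01  1.  ]
 [-1.    0.    0.02]
 [-0.   -1.    0.01]]
turn 1 [-1.00e-01 -1.79e+02  9.00e-01]
turn -1 [-0.6  1.  -0. ]
shift cm [-0.34  0.01  0.05]
t: 15.4
tool_pos: [0.5337, -0.1545, 0.3777]
orientation: [-1.551, 0.113, -0.09]
force: [0.6, -0.6, 0.6]
opening: 0.0006
top -0.08 156 [0.1197 0.1219 0.1239]
top -0.05 549 [0.1197 0.122  0.124 ]
top 0 736 [0.1198 0.1218 0.1241]
top 0.05 733 [0.1197 0.1219 0.124 ]
top 0.09 731 [0.1198 0.1218 0.124 ]
scene -0.08 923 [0.1199 0.1216 0.1233]
scene -0.05 950 [0.12   0.1217 0.1232]
scene 0 975 [0.1201 0.1218 0.1234]
scene 0.05 1022 [0.12   0.1218 0.1232]
scene 0.09 1048 [0.1202 0.1217 0.1235]
```

View pics/scene3.png

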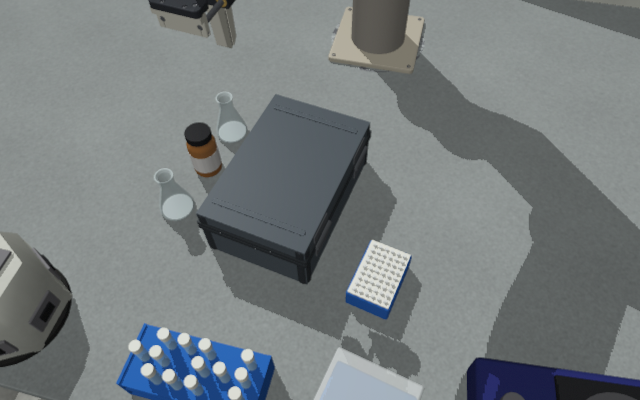

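The lid is shut and level at 122 mm. The glassware at (225,115), (203,150) and (175,195) and the tip box at (380,278) sit where they were. The tool is clear, so I'm handing in.

```bash
python3 -c "
from plant import robot
print(robot.close_job())"
```

```text
the job is handed in; nothing more can be done
None
```

The flap is down over the bottles and the lid is shut over it. I pushed both with closed fingertips, pinched nothing, and handed the job in at about 15.5 s with the arm well clear.

- **Flap:** I pressed it home with about 21 N. The fingertip stopped at 79 mm. Where the arm did not block the view, its top measured 77–80 mm, against 79 mm expected.
- **Lid:** I swung it over in small steps, slowed for the last part, then pressed it with about 28 N. With the arm withdrawn, both cameras put the top at about 122 mm from hinge to front edge, so it is level and did not spring back.
- **Surroundings:** in the last picture the flasks, amber jar and tip box look unmoved. I judged this by eye and did not measure it. The kit inside can't be seen now; with the flap down and the lid still open, the meter looked in place.
- **Disagreement:** the two cameras placed the case about 9 mm apart, mostly along world y. I used the average, and the contacts came where expected.

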